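Unlock the hold-down bar of a plaster mould press

TASK

Open the plaster mould press: gently slide the red safety tab away from the steel bar until you feel it come up against its rubber stop, without ramming it, and leave it drawn back. Then lift the bar by its wooden grip and swing it over, under control, past upright to lean back where it stays; if it will not lift, do not force it. Leave the brush, the cutter and the cup where they are, and let go of everything.

Things in the scene. Friction and masses are not known exactly. Their poses are not given: they have to be found in the camera images.
- press: Fixed mould press: plywood base 175 x 200 mm, white plaster mould (100 x 82, top 64 mm up) in the middle, grey hinge post (96 mm high) on its +y side, grey bolt housing (87 long in x, 34 wide, 89 high, centre x 62, y -60 mm) on the +x side of the bar's free end. Origin: its underside, below the bar's middle line. Closed bar lies along y over x = 0; z up.
- bar: Steel hold-down bar, 24 wide, 20 high, 0.3 kg. Origin on its hinge axis (its x axis), at (0, 75, 80) mm in the press frame; it runs along its own -y. That end swings up and over to the press's +y, from level to a back stop 110 degrees on (20 past upright). Stiff hinge: stays where left, lifts with 3 to 5 N at the grip. Lifts under 1 degree while the safety tab's nose is in it.
- bar_grip (a point): Centre of the brown wooden grip at the bar's free end, 180 mm from the hinge axis: 24 mm wide across the bar (x), 28 long, 24 high; 80 mm above the table when closed. Sides are free (housing 14 mm away along the bar). Pinched across x, it pivots between the fingers as the bar swings.
- tab: Safety tab: dark slide plate 50 x 28 x 4 mm on the bolt housing with a red wedge-shaped thumb piece, 30 (x) x 32 (y) x 22 mm high, on it. Origin: under the plate, 6 mm beyond the push face, 90 mm above the table, y = -60 mm in the press frame; axes as the press's. Starts at x = 51 to 54 mm. Slides along the press's +x to release, against 2.5 N of friction, and stays where left.
- tab_face (a point): Centre of the wedge's upright flat face (normal -x, 94 to 116 mm above the table; this point at 105), pushed with shut fingertips; its other sides slope, so it cannot be pinched well. Nothing before it is higher than the bar (90 mm). A hidden nose under the tab, of a different length in each press, frees the bar after 4 to 24 mm of travel and meets the rubber stop 4 mm later (8 to 28).
- stop_pad: Black rubber stop hidden in the far (+x) end of the bolt housing, 10 x 22 x 13 mm. Origin: centre of its face, 78 mm from the bar's middle line. The tab's unseen nose presses on it, so it must be felt: the push rises from 2.5 N by 6 N per mm. Over 16 N on it is ramming.
- brush_grip (a point): Bystander: on the handle of a flat brush lying on the table, yellow handle, about 20 cm long.
- cutter_mid (a point): Bystander: centre, half-way up, of a green star-shaped cutter, about 70 mm across, 22 mm high.
- cup_mid (a point): Bystander: centre, half-way up, of a white cup, 72 mm across the rim, 85 mm high.

How it is judged:
By the outcome, as a careful person would: the job done as asked, in the order asked, and still so for the second after the job is handed in, with the robot touching nothing.
It also fails if it takes over 61 s, if anything falls off the work surface, if the arm or the gripper's body presses on something with over 40 N, if the wrist force passes 120 N, or if a joint passes its speed limit or range.

ROBOT

A 7-joint arm with a two-finger parallel gripper is mounted at the origin on the work surface. World frame = base frame: x ahead of the robot, y to its left, z up, the work surface at z = 0. Lengths are in m, angles in rad, forces in N, time in s.
With the tool pointing down it reaches from about 0.425 to 1.025 m from the base axis. Payload 3.6 kg.
Tool frame: the origin (TCP) lies at the very end of the fingers, on their centre line; the grasp point (between the pads) lies 19 mm behind it; z points along the fingers, x is the direction in which the jaws open and shut, and the axes are right-handed (so a half turn about z gives the same grasp; the last joint's range is limited). The gripper opens to 85 mm and grips with 20 to 120 N. Pads are 22 mm wide; open, the fingers measure 114 mm over their backs; the gripper's body (76 mm by 85 mm) begins 54 mm behind the grasp point. The pads swing forward as they close: fully open they stand 13 mm farther back than shut.
Start: joints at [-1.425, 0.591, 0.048, 1.609, -0.033, 0.943, -0.034], TCP at [0.172, 0.704, 0.195] pointing down, gripper open.
Joint ranges: [-2.69, 2.69], [-0.47, 2.24], [-1.27, 1.36], [0.19, 2.51], [-1.53, 4.68], [0.08, 2.07], [-3.09, 3.09]. Speed limits (rad/s): [2.57, 2.57, 3.14, 3.14, 3.14, 3.14, 3.14].

INTERFACE

Orientations are given as [roll, pitch, yaw] about the fixed x, y, z axes, in that order (R = Rz(yaw) Ry(pitch) Rx(roll)).
In Python, from bench import * gives the robot as it stands. The module is installed in compiled form; this text tells all that it offers. Calls block until the motion is done:
- move_to(position, orientation): joint-space move of the TCP to a pose.
- movel(position, speed=0.15, frame=None): straight line of the TCP; frame=None keeps the orientation; speed is the mean speed in m/s.
- move_joints(angles): joint-space move.
- move_gripper(opening, grip_force=None): opening from 0.0 (shut) to 1.0 (fully open); grip_force is the grip in N (None keeps the last); returns when the fingers have stopped.
- dwell(seconds).
- solve_ik(position, orientation): joint angles nearest the present ones, or None.
- observe(): the state.
- read_camera(name): name is "side" or "top"; returns the picture (384x512x3 uint8, red, green, blue); there is no depth.
- get_calibration(name): a dict with "intrinsics" (3x3 intrinsics, pixels), "k1" (the pictures are not rectified: a ray, as slopes to the right and down, at radius r is drawn at 1 + k1 r^2 times it, then the intrinsics apply), "R" (3x3) and "t" (3): a world point X has camera coordinates R X + t. Camera axes: x right, y down, z forward; pixel columns grow to the right and rows downward; lengths in m; the calibration is good to about 2 mm. A picture is of the moment at which its call begins. get_calibration takes no time and is no camera call.
A pose or a line that the arm cannot do raises MotionError and nothing moves.
- hand_in(): hands the job in, once; it reports no verdict.
Trained networks look in the newest picture that a camera, given by its name, has taken for a name from the list of things; names that differ only in an ending like _2 or _b are one class to them, and where a whole thing is asked for, a point or a joint stands for the part that bears it (a point fixed in the world has none). Each returns a list of dicts, best first, with "score" (0 to 1); they miss things now and then, are a little off and sometimes report something else, mostly with a low value. They report only what shows in the picture. A call takes as long as a camera call.
- trace(camera, thing): "region" (384x512 bool, what is visible of it) and "rect" ([left, top, width, height] in pixels, round what is visible of it).
- landmark_of(camera, thing): "pixel" ([column, row] in pixels: a listed point, or the origin of a listed thing).
The state is a dict: "clock": time; "q": joint angles; "joint_velocities": joint speeds; "joint_torque": joint torques, N m; "tool_pos": TCP position; "tool_rot": TCP orientation; "ft_force": force on the tool from outside, world axes, zero at the start; "torque": the same for the moment, N m; "finger_gap": opening from 0.0 (shut) to 1.0 (fully open).
Only numpy, scipy, OpenCV 4.12 (cv2) and the standard library are available. Lean on these libraries where they do the work, as an engineer would, in place of code of your own. Each camera call takes 0.05 s, during which the arm holds its last target. There are 200 camera calls.

## Working session

There is one attempt and no reset: what is moved stays moved. The work goes in short steps, each a Python script; the robot and the scene stay as the last script left them, time stands still between calls to the robot, and variables do not carry over. Pictures are saved under pics/ and viewed, about 8 in all and at most 12, crops included, and the job is handed in when it is done.

```bash
mkdir -p pics
cat > h.py <<'E'
from bench import *
import numpy as np, cv2
def snap(n,f):
    im=read_camera(n); cv2.imwrite(f'pics/{f}.png',im[:,:,::-1]); return im
def proj(n,X):
    c=get_calibration(n); p=np.array(c['R'])@np.array(X)+np.array(c['t']); s=p[:2]/p[2]; s=s*(1+c['k1']*(s@s))
    K=np.array(c['intrinsics']); return (K@np.r_[s,1])[:2]
def ray(n,px):
    c=get_calibration(n);K=np.array(c['intrinsics']);d=(np.linalg.inv(K)@np.r_[px,1])[:2];s=d.copy()
    for _ in range(20): s=d/(1+c['k1']*(s@s))
    R=np.array(c['R']); return -R.T@np.array(c['t']), R.T@np.r_[s,1]
def atz(n,px,z):
    o,d=ray(n,px); return o+d*(z-o[2])/d[2]
E
python3 - <<'E'
from h import *
np.set_printoptions(precision=4,suppress=True)
a=snap('side','s0');b=snap('top','t0')
cv2.imwrite('pics/st0.png',np.hstack([a,b])[:,:,::-1])
s=observe();print(s['clock'],s['tool_rot'],s['ft_force'],s['finger_gap'])
Z=dict(press=0,bar=.08,bar_grip=.08,tab=.09,tab_face=.105,brush_grip=.01,cutter_mid=.011,cup_mid=.0425)
for n in('side','top'):
    c=get_calibration(n);print(n,ray(n,[256,192]))
    for t,z in Z.items():
        for r in landmark_of(n,t)[:2]: print(t,np.round(r['score'],2),np.round(r['pixel'],1),atz(n,r['pixel'],z))
E
```

```text
0.1 [3.1415 0.0021 1.3311] [ 0.2709 -0.2128  0.3766] 0.9997321821244197
side (array([ 0.2708, -0.5772,  0.7933]), array([ 0.3415,  0.5861, -0.7351]))
press 0.6 [247.3 241.3] [ 0.5384 -0.0801  0.    ]
bar 0.6 [235.3 196.9] [0.5489 0.0016 0.08  ]
bar_grip 0.72 [266.6 254.8] [ 0.5314 -0.1817  0.08  ]
tab 0.87 [278.3 232.1] [ 0.5815 -0.1478  0.09  ]
tab_face 0.65 [276.3 223.2] [ 0.5839 -0.1336  0.105 ]
tab_face 0.3 [318.4 306.6] [ 0.5499 -0.342   0.105 ]
brush_grip 0.62 [307.3 220. ] [ 0.7029 -0.1017  0.01  ]
cutter_mid 0.61 [219.7 179.3] [0.5676 0.1386 0.011 ]
cup_mid 0.96 [317.6 308.4] [ 0.5715 -0.323   0.0425]
top (array([0.4575, 0.0274, 0.8668]), array([ 0.1765, -0.0243, -0.984 ]))
press 0.61 [292.7 228.5] [ 0.5361 -0.0735  0.    ]
bar 0.76 [259.2 216.8] [0.5501 0.0008 0.08  ]
bar 0.27 [332.6 199.1] [ 0.5881 -0.1426  0.08  ]
bar_grip 0.95 [352.4 227.4] [ 0.5333 -0.1807  0.08  ]
tab 0.77 [331.8 197.2] [ 0.5902 -0.1389  0.09  ]
tab 0.27 [333.8 187.4] [ 0.6096 -0.1431  0.09  ]
tab_face 0.73 [335.4 199. ] [ 0.5843 -0.1425  0.105 ]
cutter_mid 0.72 [191.5 210.1] [0.5691 0.141  0.011 ]
cutter_mid 0.15 [308. 153.] [ 0.6998 -0.1051  0.011 ]
cup_mid 0.89 [417.8 214.2] [ 0.5669 -0.3282  0.0425]
cup_mid 0.71 [331.8 187. ] [ 0.6196 -0.1493  0.0425]
```

```bash
cd pics; python3 -c "
import cv2,numpy as np
a=cv2.imread('s0.png');b=cv2.imread('t0.png');cv2.imwrite('v.png',cv2.resize(np.vstack([a,b]),(800,1200))[:600]);cv2.imwrite('w.png',cv2.resize(b,(800,600)))"
```

```text
(no output)
```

View pics/v.png

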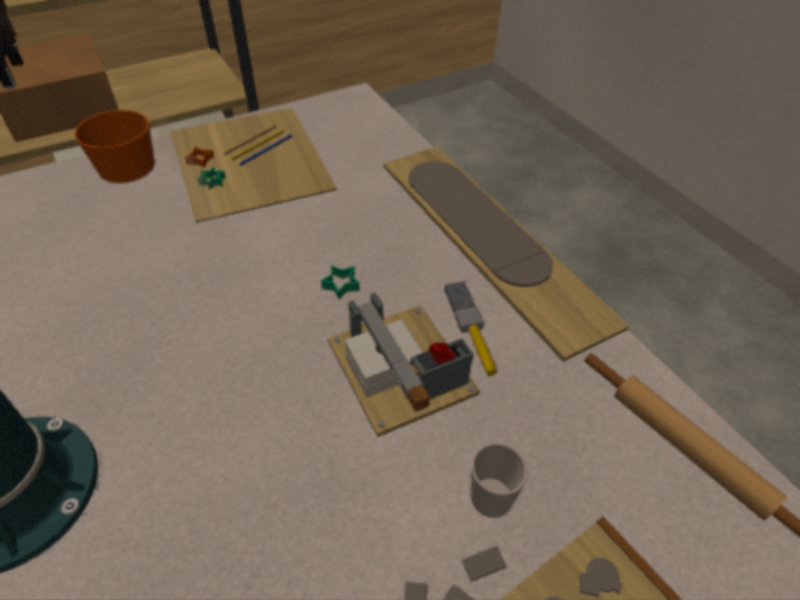

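View pics/w.png

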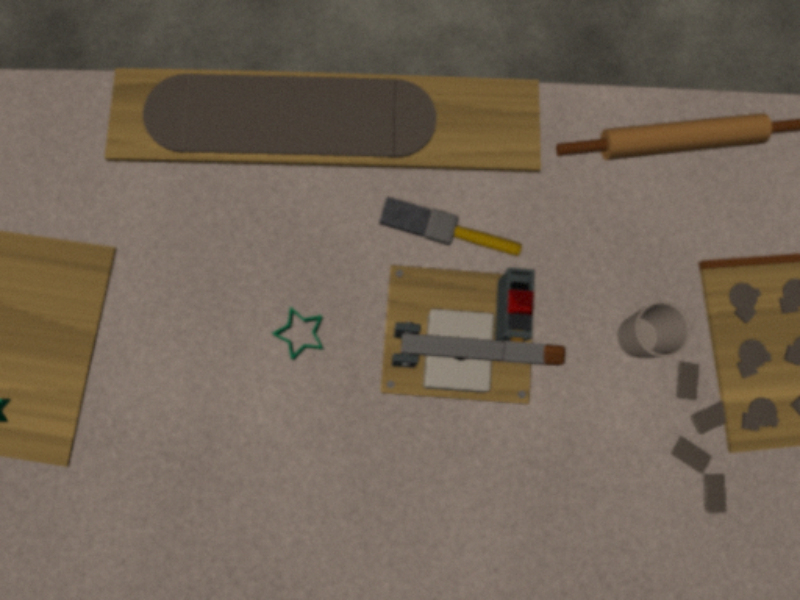

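Side view: press in the middle, with the grip at about (418,397) and the red tab at about (440,352) in the enlarged picture. Top view: grip at about (555,354), tab at about (520,300). The networks agree with both pictures. The cup and brush are clear of the press.

```bash
cat >> h.py <<'E'
def W(p,l): # press-frame point (m) -> world; p=[x,y,yaw]
    c,s=np.cos(p[2]),np.sin(p[2]); return np.array([p[0]+c*l[0]-s*l[1],p[1]+s*l[0]+c*l[1],l[2]])
E
python3 - <<'E'
from h import *
from scipy.optimize import least_squares
np.set_printoptions(precision=4,suppress=True)
obs=[]
L=dict(press=(0,0,0),bar=(0,.075,.08),bar_grip=(0,-.105,.08),tab=(.0525,-.06,.09),tab_face=(.0465,-.06,.105))
for i in range(1):
  for n in('side','top'):
    read_camera(n)
    for t in L:
      r=landmark_of(n,t)
      if r: obs.append((n,t,np.array(r[0]['pixel'])))
f=lambda p:np.concatenate([proj(n,W(p,np.array(L[t])+[p[3] if 'tab' in t else 0,0,0]))-x for n,t,x in obs])
r=least_squares(f,[.543,-.0735,-.09,0],loss='soft_l1')
print(r.x); 
for o,e in zip(obs,f(r.x).reshape(-1,2)): print(o[0],o[1],e)
np.save('p.npy',r.x)
p=r.x
for l,w in [((.01,-.06,.11),np.pi/2),((.0,-.105,.061),0),((.0,-.105,.061),np.pi),((0,.137,.23),0),((0,.137,.23),np.pi)]:
  print(l,w,solve_ik(W(p,l),[np.pi,0,w+p[2]]))
print(observe()['clock'])
E
```

```text
[ 0.5379 -0.0787 -0.0488 -0.0011]
side press [-1.2466  0.3824]
side bar [ 0.7488 -0.305 ]
side bar_grip [0.5015 2.3898]
side tab [-2.6067 -0.8968]
side tab_face [0.1226 0.1561]
top press [-0.2793  1.1064]
top bar [ 1.906  -1.4446]
top bar_grip [1.2938 0.1239]
top tab [-0.8226  0.3857]
top tab_face [-1.9502 -1.6542]
(0.01, -0.06, 0.11) 1.5707963267948966 [ 0.0378  0.5111  0.1795  2.0511 -0.1572  0.592   1.8476]
(0.0, -0.105, 0.061) 0 [ 0.0005  0.611   0.3514  2.08   -0.4115  0.5164  0.6061]
(0.0, -0.105, 0.061) 3.141592653589793 [ 0.4798  0.5982 -0.3149  2.0586  0.3492  0.535   3.0061]
(0, 0.137, 0.23) 0 [-0.6281  0.3695  0.5786  1.9933 -0.2654  0.8525  0.0473]
(0, 0.137, 0.23) 3.141592653589793 [-0.0868  0.3295 -0.1306  1.9711  0.0564  0.8444  2.8448]
1.5
```

Run:
```python
from h import *
from scipy.optimize import minimize
np.set_printoptions(precision=4,suppress=True)
p=np.load('p.npy')
regs={};ims={}
for n in('side','top'):
    ims[n]=read_camera(n)
    for t in('bar','tab','press'):
        r=trace(n,t); 
        if r: regs[n,t]=r[0]['region']; print(n,t,r[0]['score'],r[0]['rect'],r[0]['region'].sum())
    r=landmark_of(n,'bar_grip')
S=4
def sil(n,p,x0,x1,y0,y1,z0,z1):
    pts=np.array([proj(n,W(p,(x,y,z))) for x in(x0,x1) for y in(y0,y1) for z in(z0,z1)])
    m=np.zeros((384*S,512*S),np.uint8); h=cv2.convexHull((((pts+.5)*S*16-8)).astype(np.int32)); cv2.fillConvexPoly(m,h,255,shift=4)
    return cv2.resize(m,(512,384),interpolation=cv2.INTER_AREA)/255.
def cost(q):
    c=0
    for n in('side','top'):
        m=sil(n,q,-.012,.012,-.119,.075+q[3],.068,.091); R=regs[n,'bar']; c-=np.minimum(m,R).sum()/np.maximum(m,R).sum()
    return c
for x0 in([*p[:3],.0],[.543,-.0735,-.09,.0]):
    r=minimize(cost,x0,method='Nelder-Mead',options=dict(initial_simplex=np.array(x0)+np.vstack([np.zeros(4),np.diag([.006,.006,.06,.01])]),maxiter=150)); print(r.x,r.fun)
q=r.x
print('grip',W(q,(0,-.105,.08)),'lsq',W(p,(0,-.105,.08)))
V=[]
for n in('side','top'):
    big=cv2.resize(ims[n][:,:,::-1],None,fx=4,fy=4,interpolation=cv2.INTER_CUBIC)
    def P(l,qq):return tuple(int(v) for v in (proj(n,W(qq,l))+.5)*4)
    for qq,col in((q,(0,255,0)),(p,(255,255,0))):
        for a,b in [((-.012,.07,.09),(-.012,-.119,.09)),((.012,.07,.09),(.012,-.119,.09)),((-.0875,-.1,.012),(-.0875,.1,.012)),((.0875,-.1,.012),(.0875,.1,.012)),((-.0875,-.1,.012),(.0875,-.1,.012)),((.0185,-.077,.089),(.1055,-.077,.089)),((.0185,-.077,.089),(.0185,-.043,.089)),((-.05,.041,.064),(-.05,-.041,.064))]:
            cv2.line(big,P(a,qq),P(b,qq),col,1)
    u,v=P((0.02,-.02,.05),q); V.append(big[v-260:v+260,u-200:u+200])
cv2.imwrite('pics/o.png',np.hstack(V)); np.save('q.npy',q)
```

```text
side bar 0.81 [228.1, 193.6, 43.8, 72.1] 957
side tab 0.64 [266.9, 219.5, 24.4, 20.0] 262
side press 0.63 [209.6, 189.4, 94.3, 93.2] 5233
top bar 0.93 [258.1, 214.0, 104.2, 17.7] 1457
top tab 0.57 [324.8, 184.3, 17.9, 35.2] 430
top press 0.91 [242.7, 170.8, 120.5, 87.3] 8118
[ 0.5401 -0.0741 -0.0535  0.0028] -1.825092607746864Traceback (most recent call last):
  File "<stdin>", line 23, in <module>
    res = _minimize_neldermead(fun, x0, args, callback, bounds=bounds,
                               **options)
    fsim[j] = func(sim[j])
              ~~~~^^^^^^^^
    fx = function(np.copy(x), *(wrapper_args + args))
  File "<stdin>", line 20, in cost
  File "<stdin>", line 14, in sil
  File "h.py", line 6, in proj
    c=get_calibration(n); p=np.array(c['R'])@np.array(X)+np.array(c['t']); s=p[:2]/p[2]; s=s*(1+c['k1']*(s@s))
ValueError: time passes only in moves, steps and waits
```

```bash
sed -i 's/^def snap/import functools\nget_calibration=functools.cache(get_calibration)\ndef snap/' h.py
python3 - <<'E'
from h import *
q=np.array([.5401,-.0741,-.0535]); np.save('q.npy',q)
V=[]
for n,f in(('side','s0'),('top','t0')):
    big=cv2.resize(cv2.imread(f'pics/{f}.png'),None,fx=4,fy=4,interpolation=cv2.INTER_CUBIC)
    def P(l):return tuple(int(v) for v in (proj(n,W(q,l))+.5)*4)
    for a,b in [((-.012,.07,.09),(-.012,-.119,.09)),((.012,.07,.09),(.012,-.119,.09)),((-.012,-.119,.09),(.012,-.119,.09)),((-.012,-.091,.09),(.012,-.091,.09)),((-.0875,-.1,.012),(-.0875,.1,.012)),((.0875,-.1,.012),(.0875,.1,.012)),((-.0875,-.1,.012),(.0875,-.1,.012)),((.0185,-.077,.089),(.1055,-.077,.089)),((.0185,-.077,.089),(.0185,-.043,.089)),((-.05,.041,.064),(-.05,-.041,.064)),((.0465,-.044,.116),(.0465,-.076,.116))]:
        cv2.line(big,P(a),P(b),(0,255,0),1)
    u,v=P((0.02,-.02,.05)); V.append(big[v-260:v+260,u-200:u+200])
cv2.imwrite('pics/o.png',np.hstack(V)); print(observe()['clock'])
E
```

```text
2.0
```

View pics/o.png

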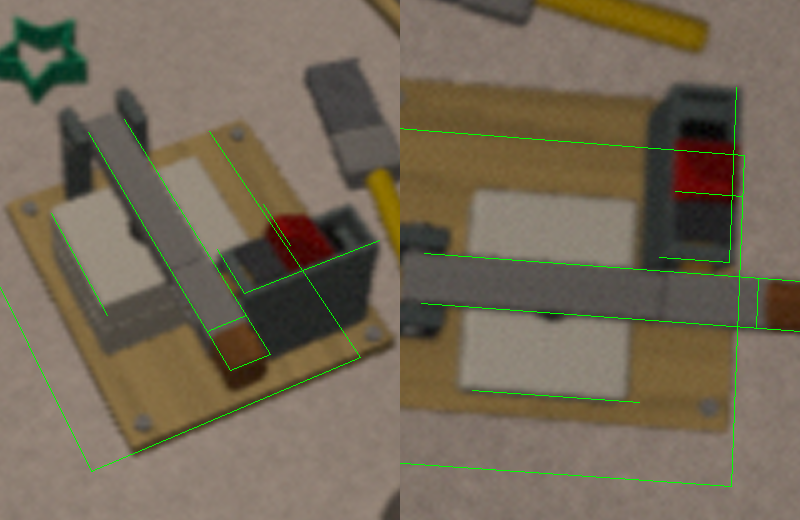

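The overlay fits the bar and housing. The grip and housing edges lie about 3 mm further along −y than the model, so I shift the estimate to match. Next is the push, in small steps with force feedback.

Run:
```python
from h import *
np.set_printoptions(precision=2,suppress=True)
q=np.array([.5392,-.0768,-.0535]); np.save('q.npy',q)
o=[np.pi,0,np.pi/2+q[2]]; xh=np.array([np.cos(q[2]),np.sin(q[2]),0])
move_to(W(q,(.020,-.06,.17)),o); move_gripper(0.0,40)
movel(W(q,(.020,-.06,.101)),.08); dwell(.2)
print(observe()['clock'],observe()['tool_pos'],W(q,(.020,-.06,.101)))
b=np.mean([observe()['ft_force'] for _ in range(3)],0); print('base',b)
x=.020; log=[]; hi=0
while x<.085:
    x+=.0007; movel(W(q,(x,-.06,.101)),.012)
    s=observe(); f=-(s['ft_force']-b)@xh; log.append((round(x*1000,1),round(f,1)))
    if f>6: 
        dwell(.1); f=-(observe()['ft_force']-b)@xh; log.append(('re',round(f,1)))
        if f>6.5: break
print(log); s=observe(); print(s['clock'],s['ft_force']-b,s['tool_pos'])
```

```text
7.2167 [ 0.56 -0.14  0.1 ] [ 0.56 -0.14  0.1 ]
base [ 0.42  0.37 -0.12]
[(20.7, np.float64(0.2)), (21.4, np.float64(-0.2)), (22.1, np.float64(0.2)), (22.8, np.float64(0.7)), (23.5, np.float64(1.5)), (24.2, np.float64(0.6)), (24.9, np.float64(0.4)), (25.6, np.float64(0.9)), (26.3, np.float64(0.2)), (27.0, np.float64(0.7)), (27.7, np.float64(-0.4)), (28.4, np.float64(0.4)), (29.1, np.float64(1.3)), (29.8, np.float64(0.5)), (30.5, np.float64(0.5)), (31.2, np.float64(0.9)), (31.9, np.float64(0.5)), (32.6, np.float64(0.4)), (33.3, np.float64(0.8)), (34.0, np.float64(0.9)), (34.7, np.float64(0.5)), (35.4, np.float64(0.6)), (36.1, np.float64(-0.5)), (36.8, np.float64(1.8)), (37.5, np.float64(0.3)), (38.2, np.float64(0.7)), (38.9, np.float64(-0.6)), (39.6, np.float64(0.8)), (40.3, np.float64(0.6)), (41.0, np.float64(0.8)), (41.7, np.float64(-0.2)), (42.4, np.float64(0.3)), (43.1, np.float64(0.6)), (43.8, np.float64(0.5)), (44.5, np.float64(0.3)), (45.2, np.float64(0.3)), (45.9, np.float64(0.8)), (46.6, np.float64(0.1)), (47.3, np.float64(0.1)), (48.0, np.float64(0.4)), (48.7, np.float64(0.4)
[... 660 characters left out ...]
67.6, np.float64(-0.2)), (68.3, np.float64(0.3)), (69.0, np.float64(1.0)), (69.7, np.float64(1.1)), (70.4, np.float64(0.1)), (71.1, np.float64(0.4)), (71.8, np.float64(1.0)), (72.5, np.float64(0.7)), (73.2, np.float64(0.3)), (73.9, np.float64(1.1)), (74.6, np.float64(1.3)), (75.3, np.float64(0.4)), (76.0, np.float64(0.1)), (76.7, np.float64(0.3)), (77.4, np.float64(-0.1)), (78.1, np.float64(0.9)), (78.8, np.float64(1.3)), (79.5, np.float64(0.4)), (80.2, np.float64(1.5)), (80.9, np.float64(1.2)), (81.6, np.float64(-0.2)), (82.3, np.float64(0.3)), (83.0, np.float64(0.6)), (83.7, np.float64(1.1)), (84.4, np.float64(0.6)), (85.1, np.float64(-0.5))]
30.4667 [ 0.55  0.43 -0.12] [ 0.62 -0.14  0.1 ]
```

Run:
```python
from h import *
s=observe(); print(s['tool_pos'],s['tool_rot'],s['finger_gap'],s['q'])
V=[]
q=np.load('q.npy')
for n in('side','top'):
    im=snap(n,n+'1'); big=cv2.resize(im[:,:,::-1],None,fx=4,fy=4,interpolation=cv2.INTER_CUBIC)
    u,v=[int(k*4) for k in proj(n,s['tool_pos'])]; cv2.circle(big,(u,v),5,(0,255,0),1); V.append(big[v-260:v+260,u-200:u+200])
cv2.imwrite('pics/o1.png',np.hstack(V)); print(observe()['clock'])
```

```text
[ 0.62105192 -0.14126005  0.10100085] [3.14151101e+00 6.57619740e-06 1.51733976e+00] 0.0014864997941926395 [-0.05216096  0.61283184  0.29781694  1.89302035 -0.27347189  0.67506781
  1.92674125]
30.5667
```

View pics/o1.png

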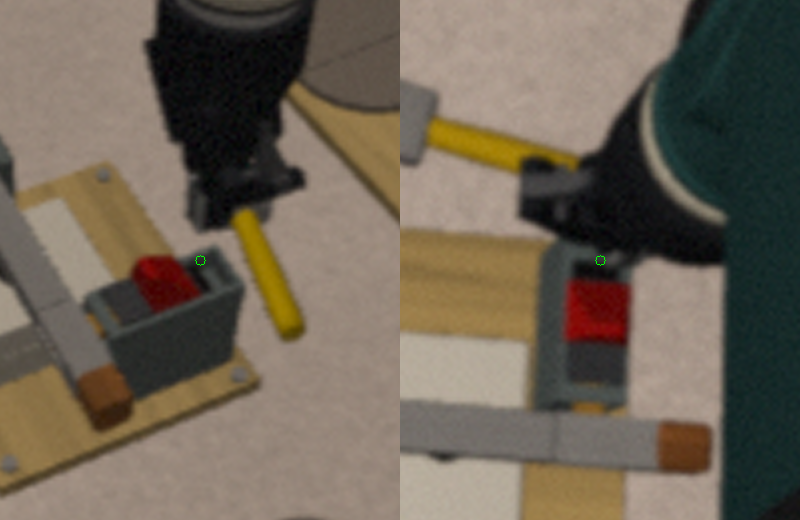

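The picture shows the tab not pushed. The visible gripper tip is about 12 px from the projected TCP (green circle), so the camera and robot frames disagree. I'm checking that.

Run:
```python
from h import *
def tri(a,b):
    (o1,d1),(o2,d2)=ray('side',a),ray('top',b); d1/=np.linalg.norm(d1);d2/=np.linalg.norm(d2)
    A=np.stack([d1,-d2],1); t=np.linalg.lstsq(A,o2-o1,rcond=None)[0]; p1=o1+d1*t[0];p2=o2+d2*t[1]; return (p1+p2)/2,np.linalg.norm(p1-p2)
tp=observe()['tool_pos']
V=[]
for n in('side','top'):
    im=cv2.imread(f'pics/{n}1.png'); c=proj(n,tp); print(n,c,'base',proj(n,[0,0,0]),proj(n,[0,0,.1]))
    u,v=int(c[0]),int(c[1]); k=im[v-50:v+25,u-25:u+25]; V.append(cv2.resize(np.clip(k*2.5,0,255).astype(np.uint8),(400,600),interpolation=cv2.INTER_CUBIC)); print('crop origin',u-25,v-50)
cv2.imwrite('pics/o2.png',np.hstack(V))
cs=proj('side',tp);ct=proj('top',tp)
print(tri(cs,ct)); print(tri(cs+[3,-10],ct+[-16,-12]))
print(proj('top',tp+[0,0,.06]),proj('side',tp+[0,0,.06]))
```

```text
side [291.82708673 220.48812975] base [  6.91170935 314.24859666] [-16.24914423 291.07296449]
crop origin 266 170
top [333.9906799  180.53281541] base [252.99528581 502.20398204] [254.22658864 534.58632264]
crop origin 308 130
(array([ 0.62092675, -0.14124483,  0.10098118]), np.float64(4.972820174300706e-16))
(array([ 0.64749138, -0.11271303,  0.09076841]), np.float64(0.0024442934473467197))
[341.23194467 173.68179094] [294.08111167 203.1923309 ]
```

View pics/o2.png

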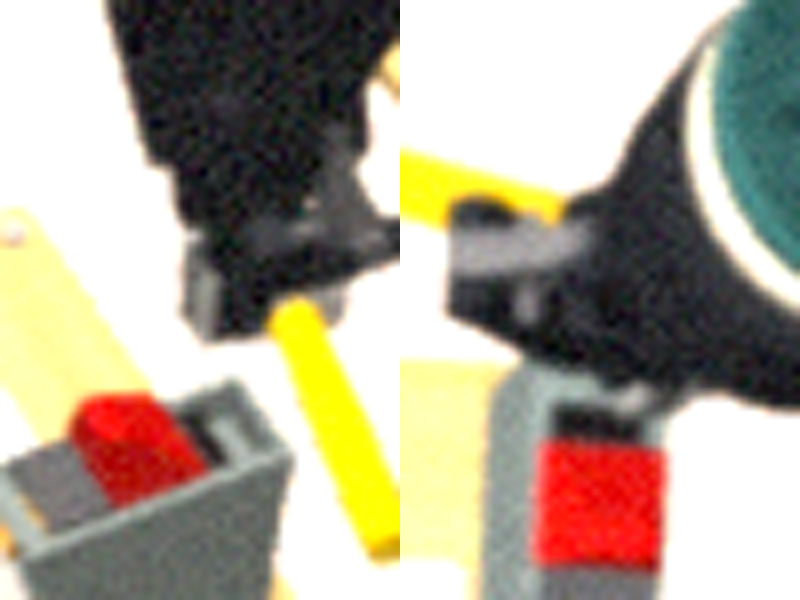

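View pics/side1.png

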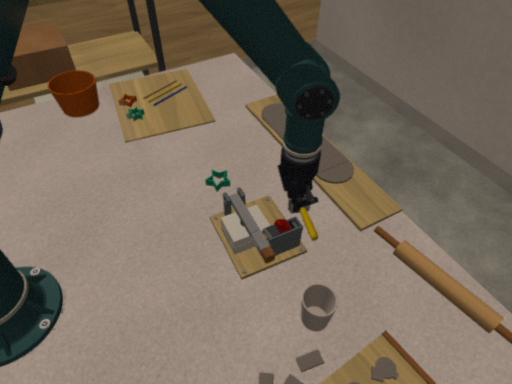

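Run:
```python
from h import *
def tri(a,b):
    (o1,d1),(o2,d2)=ray('side',a),ray('top',b); d1/=np.linalg.norm(d1);d2/=np.linalg.norm(d2)
    A=np.stack([d1,-d2],1); t=np.linalg.lstsq(A,o2-o1,rcond=None)[0]; p1=o1+d1*t[0];p2=o2+d2*t[1]; return (p1+p2)/2,np.linalg.norm(p1-p2)
print(tri([299,210.6],[322.4,167]),tri([299,210.6],[324,170]))
tp=observe()['tool_pos']
for n,f,(u0,v0,w,h) in(('side','s0',(275,178,55,48)),('top','t0',(305,142,55,48))):
    a=cv2.imread(f'pics/{f}.png').astype(int);b=cv2.imread(f'pics/{n}1.png').astype(int)
    m=np.abs(a-b).max(2); m=cv2.GaussianBlur(m.astype(np.float32),(3,3),0)>18
    print(n,u0,v0)
    for v in range(v0,v0+h): print(v,''.join('#' if m[v,u] else '.' for u in range(u0,u0+w)))
```

```text
(array([ 0.65113784, -0.12105928,  0.09624275]), np.float64(0.005903230972546767)) (array([ 0.64610424, -0.12399933,  0.10126414]), np.float64(0.010224481462173954))
side 275 178
178 .....##################################................
179 .....##################################................
180 .....#################################.................
181 ......################################.................
182 ......################################.................
183 ......################################.................
184 ......################################.................
185 .......###############################.................
186 .......###############################.................
187 .......###############################.................
188 ........##############################.................
189 ........##############################.................
190 ........#############################..................
191 .........############################..................
192 ............#########################..................
193 ............#####
[... 4150 characters left out ...]
##...##.......####.#####################
179 ##################..##.........##..####################
180 ##################..##........###..####################
181 ################.#####.......####...###################
182 ################.#####...............##################
183 #####################...............###################
184 ################..###..............####################
185 ###############....####...........#####################
186 ###############....####################################
187 ################...####################################
188 ################..#####################################
189 #######################################################
```

Re-reading the crops, the side view's lowest fingertip corner is at about (291,212), against a projected TCP at (292,220). The top view has a bright tip at about (338,179). Together these suggest the real tip is about 25 mm higher than reported, so it passed over the wedge. I'll back off, lower with a force guard, and look again.

```bash
cat >> h.py <<'E'
def tri(a,b):
    (o1,d1),(o2,d2)=ray('side',a),ray('top',b); d1/=np.linalg.norm(d1);d2/=np.linalg.norm(d2)
    A=np.stack([d1,-d2],1); t=np.linalg.lstsq(A,o2-o1,rcond=None)[0]; p1=o1+d1*t[0];p2=o2+d2*t[1]; return (p1+p2)/2,np.linalg.norm(p1-p2)
E
python3 - <<'E'
from h import *
np.set_printoptions(precision=3,suppress=True)
print(tri([291,212.5],[338,179.4]))
q=np.load('q.npy')
movel(W(q,(.022,-.06,.101)),.2)
b=observe()['ft_force']; z=.101
while z>.083:
    z-=.003; movel(W(q,(.022,-.06,z)),.03); f=observe()['ft_force']-b; print(round(z,3),f)
    if f[2]>3: break
s=observe(); V=[]
for n in('side','top'):
    im=snap(n,n+'2'); c=proj(n,s['tool_pos']); u,v=int(c[0]),int(c[1]); print(n,c,'origin',u-25,v-45)
    V.append(cv2.resize(np.clip(im[v-45:v+30,u-25:u+25,::-1]*1.8,0,255).astype(np.uint8),(400,600),interpolation=cv2.INTER_CUBIC))
cv2.imwrite('pics/o3.png',np.hstack(V)); print(s['clock'],s['tool_pos'])
E
```

```text
(array([ 0.616, -0.142,  0.133]), np.float64(0.0009488377541260631))
0.098 [-0.771 -0.025  0.09 ]
0.095 [-0.835 -0.89  -0.427]
0.092 [-0.295  0.129  0.263]
0.089 [-0.164  0.487 -0.019]
0.086 [-0.702 -0.942  0.282]
0.083 [-0.047 -0.477 -0.261]
side [266.91  234.946] origin 241 189
top [330.697 214.247] origin 305 169
32.5333 [ 0.558 -0.138  0.083]
```

View pics/o3.png

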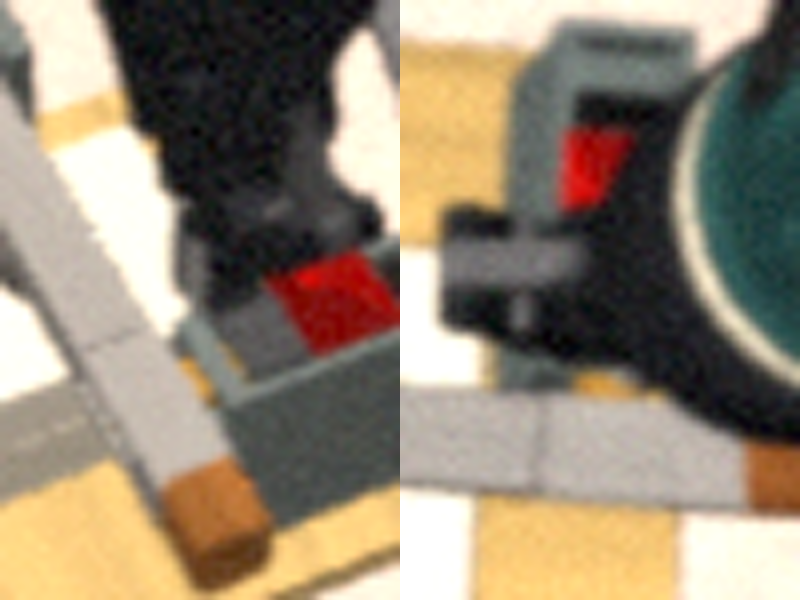

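The tip is now over the slide plate, still about 7 px (roughly 25 mm) higher than reported in the side view: tip at about (269,228), projection at (267,235). I'll touch down gently to calibrate z, rise a little, and push.

Run:
```python
from h import *
q=np.load('q.npy'); xh=np.array([np.cos(q[2]),np.sin(q[2]),0])
F=lambda:np.array(observe()['ft_force'])
b=F(); b=(b+[.42,.37,-.12])/2
z=.083; L=[]
while z>.056:
    z-=.0018; movel(W(q,(.022,-.06,z)),.03); f=F()-b; L.append((round(z*1e3,1),round(f[2],1)))
    if f[2]>2.5: break
print(L)
if f[2]<=2.5: raise SystemExit('no touch')
zp=z+.009; np.save('z.npy',z)
movel(W(q,(.022,-.06,zp)),.06); x=.022; L=[]; c=None
while x<.085:
    x+=.0018 if (c is None or x-c<.005) else .001
    movel(W(q,(x,-.06,zp)),.03); f=-(F()-b)@xh
    L.append((round(x*1e3,1),round(f,1)))
    if c is None and f>2.0: c=x
    if c is None and x>.05: print('no contact'); break
    if f>5.2:
        dwell(.05); f=(-(F()-b)@xh-(F()-b)@xh)/2; L.append(('re',round(f,1)))
        if f>5.2: break
print(L); s=observe(); print(s['clock'],F()-b,s['tool_pos'])
```

```text
[(81.2, np.float64(0.3)), (79.4, np.float64(0.2)), (77.6, np.float64(-0.4)), (75.8, np.float64(0.3)), (74.0, np.float64(0.6)), (72.2, np.float64(0.7)), (70.4, np.float64(-0.2)), (68.6, np.float64(0.5)), (66.8, np.float64(0.3)), (65.0, np.float64(0.2)), (63.2, np.float64(0.1)), (61.4, np.float64(-0.6)), (59.6, np.float64(0.4)), (57.8, np.float64(0.5)), (56.0, np.float64(10.0))]
[(23.8, np.float64(0.7)), (25.6, np.float64(-0.4)), (27.4, np.float64(0.6)), (29.2, np.float64(0.2)), (31.0, np.float64(0.4)), (32.8, np.float64(-0.2)), (34.6, np.float64(0.5)), (36.4, np.float64(-0.0)), (38.2, np.float64(2.1)), (40.0, np.float64(2.7)), (41.8, np.float64(1.8)), (43.6, np.float64(1.1)), (44.6, np.float64(2.8)), (45.6, np.float64(2.2)), (46.6, np.float64(3.1)), (47.6, np.float64(1.4)), (48.6, np.float64(1.4)), (49.6, np.float64(1.5)), (50.6, np.float64(1.1)), (51.6, np.float64(3.2)), (52.6, np.float64(2.5)), (53.6, np.float64(2.7)), (54.6, np.float64(1.0)), (55.6, np.float64(2.2)), (56.6, np.float64(1.9)), (57.6, np.float64(2.7)), (58.6, np.float64(1.9)), (59.6, np.float64(2.5)), (60.6, np.float64(1.7)), (61.6, np.float64(2.3)), (62.6, np.float64(5.4)), ('re', np.float64(5.1)), (63.6, np.float64(5.4)), ('re', np.float64(6.2))]
44.7833 [-6.15651702  0.52998502  3.52085231] [ 0.59808515 -0.1400395   0.06498137]
```

Resistance rises after about 26 mm of travel, which looks like the rubber stop. I'll make one small confirming step, then release, grasp the grip (using the z offset from the touchdown) and swing with a force guard.

Run:
```python
from h import *
np.set_printoptions(precision=1,suppress=True)
q=np.load('q.npy'); xh=np.array([np.cos(q[2]),np.sin(q[2]),0])
F=lambda:np.array(observe()['ft_force']); T=lambda:observe()['clock']
zp=np.load('z.npy')+.009; b0=np.array([.42,.37,-.12])
movel(W(q,(.0642,-.06,zp)),.02); print('confirm',F()-b0)
movel(W(q,(.056,-.06,zp)),.1); movel(W(q,(.056,-.06,.092)),.15)
o=[np.pi,0,q[2]]; zg=.027
move_to(W(q,(0,-.105,.092)),o); print(T())
move_gripper(.6); movel(W(q,(0,-.105,zg)),.15); f=F()-b0; print('down',f,T())
if abs(f[2])>8: raise SystemExit('obstructed')
move_gripper(0.,25); s=observe(); print('gap',s['finger_gap'],F()-b0,T())
if s['finger_gap']<.15: raise SystemExit('missed')
b=F()
def P(a):
    a=np.radians(a); return W(q,(0,.075-.18*np.cos(a),zg+.18*np.sin(a)))
ok=True
for a in [1.5,3]+list(np.linspace(3,108,10)[1:]):
    movel(P(a),.05 if a<4 else .13); f=F()-b; print(round(a),f,end=' ')
    if np.linalg.norm(f)>(13 if a<4 else 32): ok=False; print('STOP'); break
s=observe(); print('gap',s['finger_gap'],T())
if ok:
    move_gripper(.5); p=P(a); p[2]+=.07; movel(p,.2); print(T(),F()-b0)
    V=[snap(n,n+'3') for n in('side','top')]
    cv2.imwrite('pics/o4.png',np.hstack([v[100:340,150:400] for v in V])[:,:,::-1])
```

```text
confirm [-6.7  0.4  5.6]
46.6083
down [-0.3  0.4  0.5] 47.7333
gap 0.27531645523579346 [ 0.1 -0.   5.3] 48.0833
2 [ 0.5 -0.9 -6. ] 3 [ 1.8 -0.3 -5.4] 15 [ 3.  -0.1 -2.7] 26 [ 3.6  1.4 -4.9] 38 [ 4.2  2.8 -5.6] 50 [ 4.8  2.  -6.5] 61 [ 4.5  0.  -6.3] 73 [ 5.4 -0.8 -4.5] 85 [ 4.3 -0.3 -2.1] 96 [ 4.8  1.3 -2.2] 108 [ 6.4  1.2 -4.4] gap 0.27632771373283116 52.4833
53.3083 [-1.2  1.1  0.2]
```

View pics/o4.png

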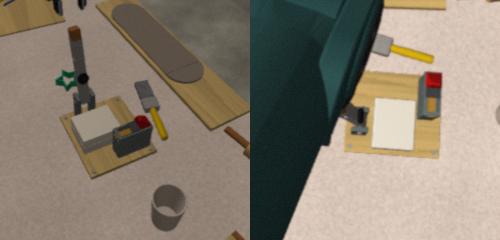

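The side view shows the bar leaning back past upright, with its grip at about (75,35) and the open gripper clear above it. The red tab is drawn to the far end of the housing. The brush, cutter and cup look unmoved. Handing in.

```bash
python3 -c "
from bench import *
s=observe();print(s['clock'],s['ft_force']);hand_in()"
```

```text
53.4083 [-0.15473859 -0.3399894  -0.5430215 ]
the job is handed in; nothing more can be done
```

The press is open and the job was handed in at 53.4 s of the 61 s allowed. The red tab is drawn back, the bar leans back past upright, and the gripper has let go.

- **First push missed:** the first pass went over the wedge without touching it. The fingertips really were about 30–35 mm higher than the reported tool position. I corrected this from the pictures and a light touchdown on the slide plate or housing, which read 10 N.
- **Safety tab:** it slid about 26 mm at roughly 2 N, then the push rose to 5.4–6.7 N, which I took as the rubber stop. The rise was gentler than the 6 N per mm given, and there was an upward force of up to 5.6 N at the same time. So the stop contact is likely but not certain. The push stayed well under the 16 N limit.
- **Bar:** it lifted with about 6 N, so it was free. I swung it to a commanded 108° with no reading over about 8 N, then opened the gripper and moved clear.
- **Last checks:** the final pictures show the bar leaning back and the tab at the far end of its housing. The brush, cutter and cup look where they were in the side view. The wrist force at hand-in was under 1 N.

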